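Box up the loose alignment shims and scan the tin

ROBOT

A 6-joint arm with a two-finger parallel gripper is mounted at the origin on the work surface. World frame = base frame: x ahead of the robot, y to its left, z up, the work surface at z = 0. Lengths are in m, angles in rad, forces in N, time in s.
With the tool pointing down it reaches from about 0.275 to 0.825 m from the base axis. Payload 4.9 kg.
Tool frame: the origin (TCP) lies midway between the tips of the shut fingers; the grasp point (between the pads) lies 19 mm behind it (bot.grip_depth is the distance from the TCP to the grasp point, in m); z points along the fingers, y is the line along which they close (so a half turn about z gives the same grasp; the last joint's range is limited). The gripper opens to 85 mm and grips with 20 to 120 N. Pads are 22 mm wide; open, the fingers measure 114 mm over their backs; the gripper's body (76 mm by 85 mm) begins 54 mm behind the grasp point. The pads swing forward as they close: fully open they stand 13 mm farther back than shut.
Start: joints at [-1.449, 0.326, -0.193, 1.052, 0, 1.437], TCP at [0.139, -0.532, 0.231] pointing down, gripper open.
Joint ranges: [-2.65, 2.65], [-0.97, 1.79], [-1.3, 1.35], [-1.93, 2.1], [-1.47, 1.37], [-3.14, 3.14]. Speed limits (rad/s): [2.57, 2.57, 3.14, 3.14, 3.14, 3.14].

INTERFACE

Orientations are given as a unit quaternion [w, x, y, z].
In Python, from cell import bot gives the robot as it stands. Calls block until the motion is done:
- bot.move_pose(position, orientation): joint-space move of the TCP to a pose.
- bot.move_linear(position, speed=0.15, rotation=None, until_force=None): straight line of the TCP; rotation=None keeps the orientation; speed is the mean speed in m/s. With until_force (N) it stops when the force on the tool has changed by that much, and returns True; else False.
- bot.goto_joints(angles): joint-space move.
- bot.set_gripper(opening, grasp_force=None): opening from 0.0 (shut) to 1.0 (fully open); grasp_force is the grip in N (None keeps the last); returns when the fingers have stopped.
- bot.wait(seconds).
- bot.solve_ik(position, orientation): joint angles nearest the present ones, or None.
- bot.camera(name): name is "scene" or "top" or "wrist"; returns the picture (384x512x3 uint8, red, green, blue); there is no depth.
- bot.calibration(name): a dict with "mtx" (3x3 intrinsics, pixels), "extrinsics" (4x4, takes a point from world to camera coordinates); the wrist camera has in their place "hand_eye" (4x4, takes a point from camera to tool coordinates, whose origin is the TCP and whose axes are the flange's). Camera axes: x right, y down, z forward; pixel columns grow to the right and rows downward; lengths in m; the calibration is good to about 2 mm. A picture is of the moment at which its call begins: read the wrist's pose just before it. calibration takes no time and is no camera call.
A pose or a line that the arm cannot do raises bot.PlanningError and nothing moves.
- bot.close_job(): hands the job in; it is judged then, once.
Trained networks look in the newest picture that a camera, given by its name, has taken for a name from the list of things; names that differ only in an ending like _2 or _b are one class to them, and where a whole thing is asked for, a point or a joint stands for the part that bears it (a point fixed in the world has none). Each returns a list of dicts, best first, with "confidence" (0 to 1); they miss things now and then, are a little off and sometimes report something else, mostly with a low value. They report only what shows in the picture. A call takes as long as a camera call. They do not tell look-alikes from the thing itself.
- bot.search_frame(camera, thing): "bbox" ([left, top, width, height] in pixels, round what is visible of it).
Readings, each from a call of its own:
- bot.read_clock(): time.
- bot.read_joint_positions(): joint angles.
- bot.read_joint_vel(): joint speeds.
- bot.read_joint_efforts(): joint torques, N m.
- bot.read_position(): TCP position.
- bot.read_tool_rot(): TCP orientation.
- bot.read_ft_force(): force on the tool from outside, world axes, zero at the start.
- bot.read_moment(): the same for the moment, N m.
- bot.read_gripper_width(): opening from 0.0 (shut) to 1.0 (fully open).
- bot.read_finger_force(): force on a finger pad.
Only numpy, scipy, OpenCV 4.12 (cv2) and the standard library are available. Lean on these libraries where they do the work, as an engineer would, in place of code of your own. Each camera call takes 0.05 s, during which the arm holds its last target. There are 200 camera calls.

TASK

Put every slotted steel shim that lies on the black surface plate flat into the grey tin - they are too thin to pick up off the plate, so slide each one until it sticks out over the plate's edge and take it there. When all are in, shut the tin's lid fully, then pick up the hand scanner and hold its window steady for about two seconds, aimed at the middle of the barcode label on the lid from about 10 cm away. Finally lay the scanner back in the middle of its black mat, along the mat and right way up; leave the other things on the bench alone.

Things in the scene. Friction and masses are not known exactly. Their poses are not given: they have to be found in the camera images.
- plate: fixed black surface plate, a block 300 (its x) x 320 (its y) x 60 high; origin at the centre of its underside, z up, so its working face is 60 mm above the origin; its near edge (towards the robot) is at its x = -150 mm. A V-block and a gauge pin stand near its far edge.
- shim0: one of two or three identical slotted steel shims (absent: None): plate 120 (its x) x 56 (its y) x 3 mm thick, 0.14 kg, slot 18 wide and 40 long open at its +x end; origin at the centre of its underside, balance point 3 mm to its -x side. Starts flat on the plate, end roughly to its near edge, slot either way. It slides easily (friction about 0.2); a closed fingertip pressed on top drags it.
- shim1: one of two or three identical slotted steel shims (absent: None): plate 120 (its x) x 56 (its y) x 3 mm thick, 0.14 kg, slot 18 wide and 40 long open at its +x end; origin at the centre of its underside, balance point 3 mm to its -x side. Starts flat on the plate, end roughly to its near edge, slot either way. It slides easily (friction about 0.2); a closed fingertip pressed on top drags it.
- shim2: one of two or three identical slotted steel shims (absent: None): plate 120 (its x) x 56 (its y) x 3 mm thick, 0.14 kg, slot 18 wide and 40 long open at its +x end; origin at the centre of its underside, balance point 3 mm to its -x side. Starts flat on the plate, end roughly to its near edge, slot either way. It slides easily (friction about 0.2); a closed fingertip pressed on top drags it.
- tin: fixed open grey tin, outside 170 (its x) x 140 (its y) x 40 mm high, walls and floor 5 mm; origin at the centre of its underside, z up; inner floor 5 mm above it. The lid's hinge runs along its far (+x) rim at x = 85 mm, 40 mm above the origin.
- lid (a joint): the tin's hinged lid, a plate 170 long x 140 wide x 4 mm thick: 0 rad = shut flat on the tin, grows as it opens upward and away from the robot; upright at 1.57, at most 1.95. Starts at 1.65 to 1.85. A stiff hinge keeps it where it is left; it must be pushed all the way down (1 to 4 N near its free edge).
- label (a point): middle of the white barcode label (50 x 36 mm) on the outer face of the lid, 85 mm from the hinge line; with the lid shut it lies 44.5 mm above the tin's origin over the tin's centre, facing up. x points away from the free edge to the hinge, z is the outward normal.
- scanner: loose hand scanner, 0.19 kg: a bar handle 110 long (x -75 to +35 mm) x 32 wide x 34 mm high with a black head 46 mm wide at its +x end, to x = 73 mm and 57 mm high; origin on the underside of the handle, x to the head, z up. Balance point about x = -5 mm, 20 mm up. Lies on its mat, upright.
- window (a point): middle of the scanner's window on the head, at x = 60.6, y = 0, z = 23.4 mm in the scanner's frame; its own x axis is the line of sight, which points forward and 45 degrees down from the scanner's x axis; its y is the scanner's y. It reads a label lying 50 to 160 mm ahead along this line and within 18 mm of it to either side and up or down.
- mat: fixed thin black rubber mat for the scanner, 220 (its x) x 120 (its y) x 1 mm, flat on the bench (the scanner lies at bench height on it); origin at its centre.
- vblock: bystander: steel V-block 40 x 50 x 40 mm high on the surface plate's far side
- gaugepin: bystander: upright steel gauge pin, diameter 32, 45 mm high, on the plate's far side
- oil: bystander: clear oil bottle, diameter 52, 120 mm high
- can: bystander: brass-coloured can, diameter 68, 85 mm high
- driver: bystander: screwdriver 160 mm long lying beyond the tin
- spanner: bystander: spanner lying left of the plate
- pinbox: bystander: small divided wooden box 100 x 70 x 30 mm left of the plate
There are look-alikes about, which are no part of the job. There is more than one size of the tin; the one meant has the size given above. Leave any orange look-alike of the shim2 alone.

How it is judged:
By the outcome, as a careful person would: the job done as asked, in the order asked, and still so for the second after the job is handed in, with the robot touching nothing.
Of shim0, shim1, shim2 only 2 to 3 are there at a start; the rules pass over those that are not, and their reading is None.
At some moment in a run one of scanner may be knocked a few centimetres aside while the robot is not near it.
It also fails if it takes over 210 s, if anything falls off the work surface, if the arm or the gripper's body presses on something with over 40 N, if the wrist force passes 120 N, or if a joint passes its speed limit or range.

## Working session

There is one attempt and no reset: what is moved stays moved. The work goes in short steps, each a Python script; the robot and the scene stay as the last script left them, time stands still between calls to the robot, and variables do not carry over. Pictures are saved under pics/ and viewed, at most 14 in all, crops included, and the job is handed in when it is done.

```bash
ls; mkdir -p pics
python3 - <<'E'
from cell import bot
import cv2,numpy as np
np.set_printoptions(precision=4,suppress=True)
for c in("top","scene"):
    im=bot.camera(c); cv2.imwrite(f"pics/{c}0.png",cv2.resize(im[:,:,::-1],(800,600),interpolation=cv2.INTER_CUBIC))
    cv2.imwrite(f"raw_{c}.png",im[:,:,::-1])
    k=bot.calibration(c); print(c,k["mtx"].tolist(),np.array(k["extrinsics"]))
    for t in("shim0","tin","lid","label","scanner","mat","plate"):
        print(t,[(np.round(d["bbox"]).tolist(),round(d["confidence"],2)) for d in bot.search_frame(c,t)])
print(bot.calibration("wrist"),bot.read_clock(),bot.read_tool_rot())
E
```

```text
pics
top [[495.87117301063734, 0.0, 260.3730151866661], [0.0, 495.87117301063734, 195.22647081030425], [0.0, 0.0, 1.0]] [[ 0.0044 -0.9998 -0.0209  0.0511]
 [-0.9936 -0.002  -0.113   0.476 ]
 [ 0.113   0.0213 -0.9934  1.6421]
 [ 0.      0.      0.      1.    ]]
shim0 [([148.0, 260.0, 39.0, 31.0], 0.92), ([221.0, 149.0, 24.0, 32.0], 0.87), ([193.0, 147.0, 22.0, 35.0], 0.8), ([251.0, 140.0, 20.0, 36.0], 0.69)]
tin [([311.0, 144.0, 47.0, 74.0], 0.85), ([327.0, 233.0, 84.0, 78.0], 0.74), ([229.0, 215.0, 40.0, 44.0], 0.55)]
lid [([311.0, 141.0, 47.0, 26.0], 0.95), ([333.0, 237.0, 77.0, 78.0], 0.77), ([230.0, 220.0, 36.0, 40.0], 0.65)]
label [([332.0, 235.0, 78.0, 75.0], 0.81), ([314.0, 142.0, 44.0, 25.0], 0.78), ([231.0, 218.0, 36.0, 40.0], 0.61), ([250.0, 139.0, 21.0, 35.0], 0.38), ([309.0, 139.0, 50.0, 82.0], 0.17)]
scanner [([383.0, 156.0, 15.0, 42.0], 0.94), ([242.0, 115.0, 13.0, 13.0], 0.69)]
mat [([375.0, 149.0, 35.0, 66.0], 0.65), ([139.0, 162.0, 24.0, 34.0], 0.37)]
plate [([186.0, 112.0, 96.0, 95.0], 0.95)]
scene [[348.95406192617133, 0.0, 252.84039635033795], [0.0, 348.95406192617
[... 494 characters left out ...]
4.0, 83.0, 32.0], 0.32)]
lid [([127.0, 204.0, 81.0, 34.0], 0.96), ([253.0, 130.0, 41.0, 36.0], 0.76), ([104.0, 84.0, 77.0, 74.0], 0.59)]
label [([100.0, 88.0, 82.0, 71.0], 0.98), ([125.0, 205.0, 82.0, 31.0], 0.73)]
scanner [([74.0, 200.0, 34.0, 55.0], 0.69)]
mat [([64.0, 190.0, 59.0, 79.0], 0.9)]
plate [([241.0, 168.0, 155.0, 138.0], 0.9)]
{'mtx': array([[331.6589,   0.    , 248.219 ],
       [  0.    , 331.6589, 193.4287],
       [  0.    ,   0.    ,   1.    ]]), 'hand_eye': array([[-0.    , -0.9541, -0.2995,  0.0765],
       [ 1.    , -0.0001,  0.0002, -0.0004],
       [-0.0002, -0.2995,  0.9541, -0.1427],
       [ 0.    ,  0.    ,  0.    ,  1.    ]])} 0.8 [-0.      0.9918  0.1276 -0.    ]
```

View pics/top0.png

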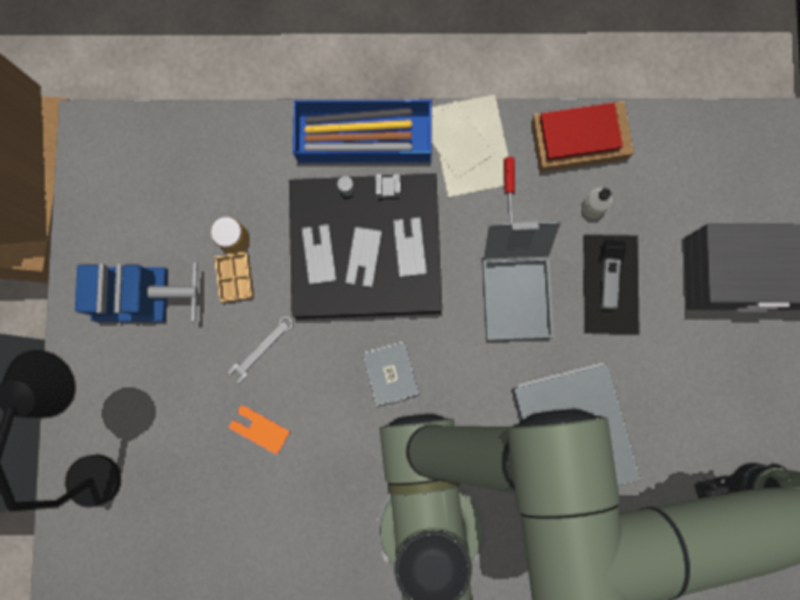

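View pics/scene0.png

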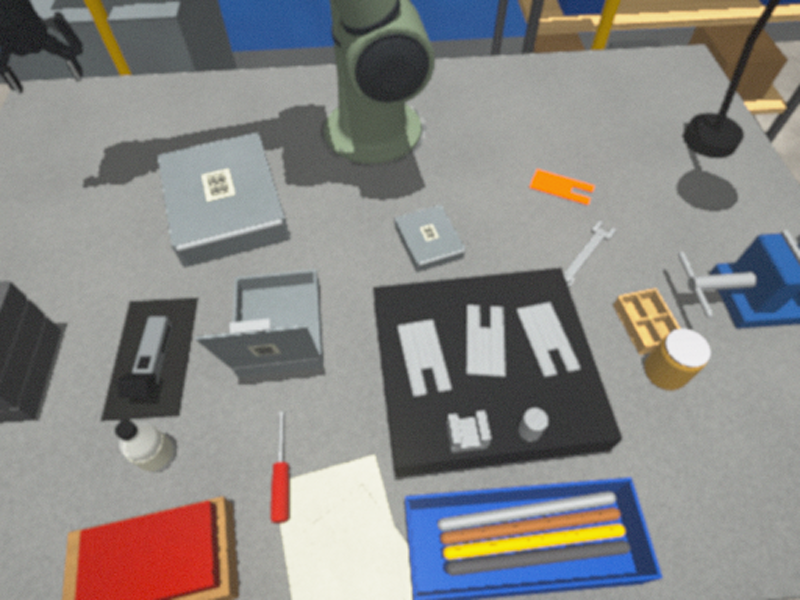

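The top view shows three grey shims on the plate at (318,255), (363,257), (410,247). Look-alikes are the orange shim at (258,430), the small closed tin at (390,373) and the big closed tin at (580,420). The tin with the open lid, at (517,298), looks like the one meant. The scanner is on its mat at (611,280). Next I'll get coarse world positions, including the tin's size.

```bash
cat > h.py <<'E'
from cell import bot
import cv2,numpy as np
from scipy.spatial.transform import Rotation as R
np.set_printoptions(precision=4,suppress=True)
def quat(r): return r.as_quat()[[3,0,1,2]]
def rot(q): return R.from_quat(np.asarray(q)[[1,2,3,0]])
def down(yaw): # tool z down, tool x at yaw
    return quat(R.from_euler('z',yaw)*R.from_euler('x',np.pi))
def cam(name):
    """(image, K, world->camera 4x4)"""
    k=bot.calibration(name); K=np.array(k["mtx"])
    if name=="wrist":
        T=np.eye(4);T[:3,3]=bot.read_position();T[:3,:3]=rot(bot.read_tool_rot()).as_matrix()
        E=np.linalg.inv(T@np.array(k["hand_eye"]))
    else: E=np.array(k["extrinsics"])
    return bot.camera(name),K,E
def px2w(px,z,K,E):
    px=np.atleast_2d(px).astype(float); Ei=np.linalg.inv(E)
    d=np.c_[px,np.ones(len(px))]@np.linalg.inv(K).T@Ei[:3,:3].T
    c=Ei[:3,3]; return c+d*((z-c[2])/d[:,2])[:,None]
def w2px(p,K,E):
    q=np.atleast_2d(p)@E[:3,:3].T+E[:3,3]; q=q@K.T; return q[:,:2]/q[:,2:]
def save(im,name,crop=None,s=1):
    if crop: l,t,w,h=crop; im=im[t:t+h,l:l+w]
    cv2.imwrite(f"pics/{name}.png",cv2.resize(im[:,:,::-1],None,fx=s,fy=s,interpolation=cv2.INTER_CUBIC))
E
python3 - <<'E'
from h import *
k=bot.calibration("top");K=np.array(k["mtx"]);E=np.array(k["extrinsics"]);s=1.5625
def p(l,z): print(z,px2w(np.array(l)/s,z,K,E)[:,:2].tolist())
p([(290,180),(437,175),(441,313),(292,318)],.06)
p([(318,255),(363,257),(410,247)],.063)
p([(485,260),(548,260),(550,338),(487,341)],.04)
p([(585,235),(638,235),(638,333),(585,332)],0)
p([(611,280),(612,307),(613,250)],.034)
p([(365,352),(408,343),(419,396),(376,405)],.03)
p([(514,386),(605,363)],.04); p([(597,205),(510,170)],.03)
E
```

```text
0.06 [[0.743335276726877, 0.3054716632465213], [0.753914137591524, -0.011743588185958359], [0.45538128498041064, -0.02018008114851645], [0.4440349392695826, 0.29478154179422533]]
0.063 [[0.5786472027644252, 0.24157694762908374], [0.5744000204247305, 0.14556105392141727], [0.5960296882580243, 0.045693802188750715]]
0.04 [[0.5721281884574319, -0.11516382585745877], [0.5722376458701925, -0.2500209441360224], [0.404688176984832, -0.2515490072833343], [0.39791643543479616, -0.11818950241650095]]
0 [[0.6350215916433632, -0.33861570066180213], [0.6350351875435597, -0.45464903007344504], [0.4189617079702078, -0.44836158970432194], [0.42081701766937796, -0.33402111065031437]]
0.034 [[0.5299715215002976, -0.38478581094950715], [0.47176856670170586, -0.38544142718972263], [0.5951914752316989, -0.39071037467919467]]
0.03 [[0.37423924308063683, 0.1416555939968878], [0.39379377855841313, 0.04972746424563419], [0.28126813057689715, 0.025894753991514377], [0.26188662745687447, 0.11709370930608132]]
0.04 [[0.3031367868982415, -0.17429378237478707], [0.35220609454196883, -0.36627895917529874]]
0.03 [[0.6951101350655776, -0.3596552778640171], [0.7735033816907184, -0.17197646418084692]]
```

Run:
```python
from h import *
def look(p,name):
    bot.move_pose(p,down(0)); bot.wait(.3)
    im,K,E=cam("wrist"); np.savez(f"{name}.npz",im=im,K=K,E=E); save(im,name,s=1.5)
    print(bot.read_clock(),bot.read_position())
look([.56,-.25,.33],"w_tin"); look([.60,.14,.33],"w_plate")
```

```text
3.0167 [ 0.5597 -0.2504  0.3299]
8.0 [0.6  0.14 0.33]
```

View pics/w_tin.png

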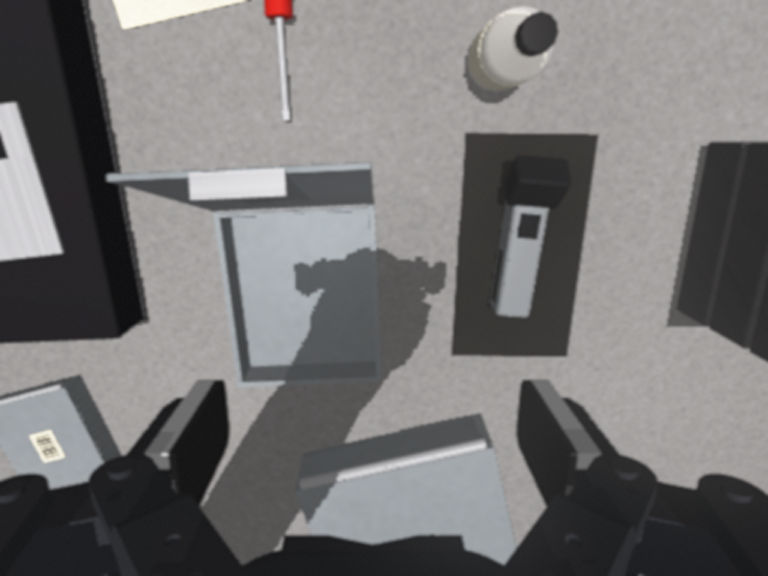

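View pics/w_plate.png

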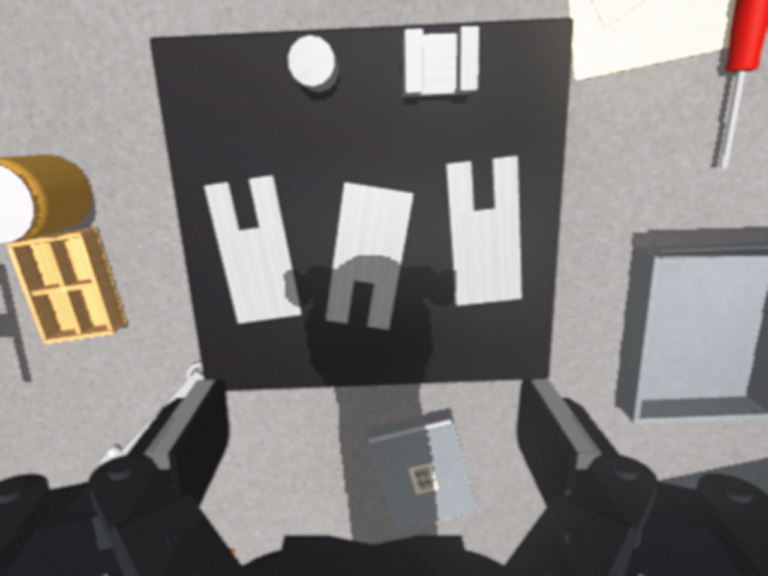

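The wrist view shows the tin's rim from (216,212) to (379,380), with the lid upright at (240,185). The plate view shows the shims at (252,250), (370,255) and (484,230), with slots facing far, near and far. The plate's near edge runs from (205,388) to (548,378).

Run:
```python
from h import *
d=np.load("w_plate.npz");K,E,im=d["K"],d["E"],d["im"]
q=lambda l,z:px2w(np.array(l)/1.5,z,K,E)[:,:2]
P=q([(152,38),(570,18),(548,378),(205,388)],.06);print(P,np.linalg.norm(P[1]-P[0]),np.linalg.norm(P[2]-P[1]))
for n,l in dict(L=[(205,186),(273,176),(300,314),(240,323)],M=[(346,183),(413,192),(389,329),(327,320)],R=[(447,163),(517,156),(522,298),(458,305)]).items():
    c=q(l,.063); print(n,c.mean(0),"far",c[:2].mean(0),"near",c[2:].mean(0),"L",np.linalg.norm(c[0]-c[3]),"W",np.linalg.norm(c[0]-c[1]),"yaw",np.degrees(np.arctan2(*(c[:2].mean(0)-c[2:].mean(0))[::-1])))
d=np.load("w_tin.npz");K,E=d["K"],d["E"]
P=q([(215,212),(376,207),(379,380),(242,383)],.04);print(P,P.mean(0),np.linalg.norm(P-np.roll(P,1,0),axis=1))
P=q([(466,133),(597,135),(567,356),(453,354)],.001);print(P,P.mean(0))
P=q([(507,206),(549,206),(529,316),(498,315)],.034);print(P,P.mean(0))
```

```text
[[ 0.7451  0.3055]
 [ 0.7585 -0.0064]
 [ 0.462  -0.0214]
 [ 0.4518  0.2953]] 0.31220666152447873 0.29679662438507043
L [0.5809 0.2391] far [0.6401 0.248 ] near [0.5217 0.2303] L 0.1202337004975558 W 0.05609768293449307 yaw 8.508329777733335
M [0.5755 0.1436] far [0.635  0.1344] near [0.516  0.1528] L 0.11975798400492205 W 0.05481183577713925 yaw -8.81801617085321
R [0.5972 0.0455] far [0.6569 0.0529] near [0.5374 0.038 ] L 0.12097277241723213 W 0.05572418002847826 yaw 7.07400249227529
[[ 0.5715 -0.1136]
 [ 0.5757 -0.2534]
 [ 0.4092 -0.2565]
 [ 0.4062 -0.1239]] [ 0.4907 -0.1868] [0.1657 0.1399 0.1665 0.1327]
[[ 0.6368 -0.335 ]
 [ 0.635  -0.4536]
 [ 0.4162 -0.4519]
 [ 0.4186 -0.3336]] [ 0.5267 -0.3935]
[[ 0.5756 -0.3684]
 [ 0.5756 -0.4053]
 [ 0.4728 -0.3973]
 [ 0.4738 -0.3681]] [ 0.5245 -0.3848]
```

```bash
cat >> h.py <<'E'
def drag(c,near,ov=.042):
    """press closed tip at shim centre c and pull along -x till the near end overhangs by ov"""
    c=np.array(c); edge=.4518+(.2953-near[1])*.0322
    bot.set_gripper(0,60); bot.move_pose([*c,.10],down(0))
    hit=bot.move_linear([*c,.050],speed=.04,until_force=8)
    p=bot.read_position(); print("hit",hit,p,bot.read_ft_force())
    t=near[0]-(edge-ov)
    bot.move_linear([p[0]-t,p[1],p[2]-.0005],speed=.06); print(bot.read_position(),bot.read_ft_force())
    p=bot.read_position(); bot.move_linear([p[0],p[1],.12]); return t
def look(p,name,s=1.5):
    bot.move_pose(p,down(0)); bot.wait(.2)
    im,K,E=cam("wrist"); np.savez(f"{name}.npz",im=im,K=K,E=E); save(im,name,s=s)
E
python3 - <<'E'
from h import *
print(drag([.5809,.2391],[.5217,.2303]))
bot.set_gripper(.9)
look([.48,.22,.28],"w_L"); print(bot.read_clock())
E
```

```text
hit True [0.5809 0.2391 0.0631] [-1.0451 -1.0306  5.4366]
[0.4715 0.2393 0.0631] [ 0.9613 -0.8204  6.5744]
0.10980700000000004
14.7917
```

View pics/w_L.png

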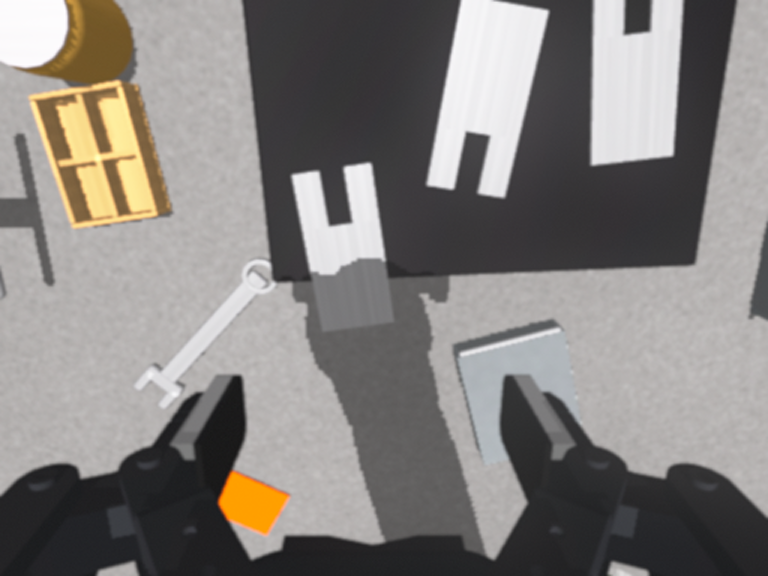

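```bash
cat >> h.py <<'E'
TIN=np.array([.4907,-.1868]); TY=np.radians(2)
def pose4(px,name,s=1.5):
    "centre, near-mid, yaw from far-left, far-right, near-right, near-left corner pixels"
    d=np.load(name+".npz"); c=px2w(np.array(px)/s,.063,d["K"],d["E"])[:,:2]
    f,n=c[:2].mean(0),c[2:].mean(0); print("L,W",np.linalg.norm(f-n),np.linalg.norm(c[0]-c[1]))
    return c.mean(0),n,np.arctan2(*(f-n)[::-1])
def grasp(near,yaw,g=.020,z=.044):
    u=np.array([np.cos(yaw),np.sin(yaw)]); p=near+g*u
    bot.set_gripper(.92,80); bot.move_pose([*p,.13],down(yaw)); bot.move_linear([*p,z],speed=.12)
    bot.set_gripper(0,70); print("w",bot.read_gripper_width(),bot.read_finger_force())
    bot.move_linear([*p,.16],speed=.12); print("w",bot.read_gripper_width(),bot.read_ft_force())
def place(z,g=.020,dx=-.006):
    u=np.array([np.cos(TY),np.sin(TY)]); p=TIN+(dx-.060+g)*u
    bot.move_pose([*p,.17],down(TY)); bot.move_linear([*p,z],speed=.12,until_force=10)
    print(bot.read_position(),bot.read_ft_force())
    bot.set_gripper(.80); bot.wait(.2); bot.move_linear([*p,.17],speed=.2)
E
python3 - <<'E'
from h import *
c,n,y=pose4([(292,173),(372,163),(394,322),(322,331)],"w_L"); print(c,n,np.degrees(y))
grasp(n,y)
im,K,E=cam("wrist"); save(im,"w_Lg",s=1.0); print(bot.read_clock())
E
```

```text
L,W 0.12036831034743484 0.0565575794209238
[0.4725 0.2397] [0.4129 0.2311] 8.206116232419943
w 0.6276432274363246 71.94624781608582
w 0.62277231430949 [ 0.0948 -1.245  -1.8743]
18.0833
```

View pics/w_Lg.png

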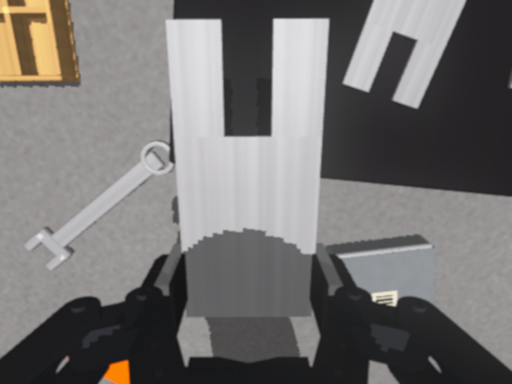

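Run:
```python
from h import *
place(.003)
bot.set_gripper(0); im,K,E=cam("wrist"); np.savez("w_T1.npz",im=im,K=K,E=E); save(im,"w_T1",s=1.2)
print(drag([.5755,.1436],[.516,.1528]))
bot.set_gripper(.92)
look([.48,.14,.28],"w_M"); print(bot.read_clock())
```

```text
[ 0.4452 -0.1887  0.0035] [-1.1016 -0.3545 -1.0598]
hit True [0.5755 0.1436 0.0631] [-0.7904  0.4441  5.5668]
[0.4743 0.1437 0.063 ] [ 0.7775 -0.3845  6.9762]
0.10161150000000002
36.0417
```

View pics/w_T1.png

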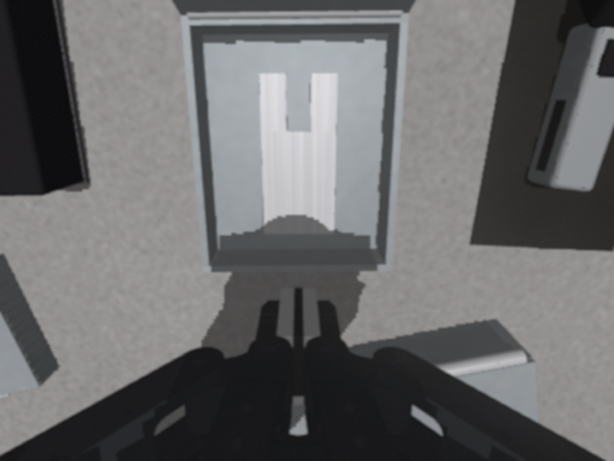

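View pics/w_M.png

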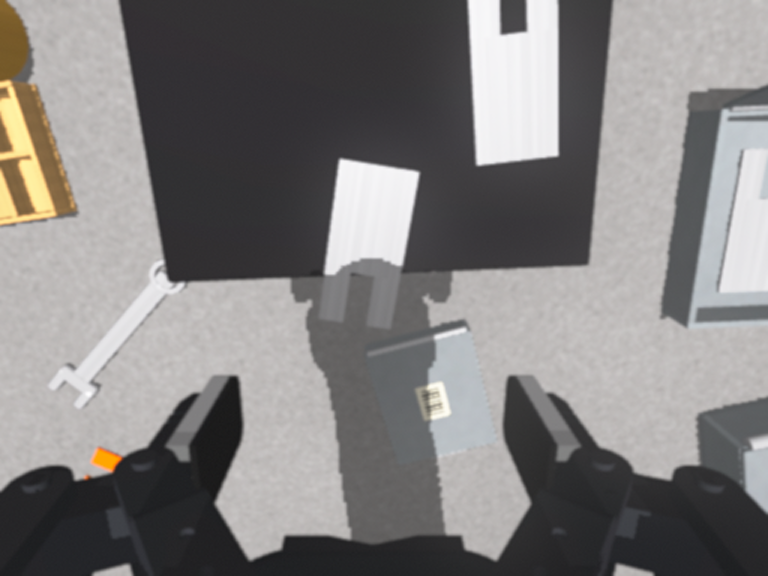

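Run:
```python
from h import *
c,n,y=pose4([(340,159),(419,171),(389,329),(320,319)],"w_M"); print(c,n,np.degrees(y))
grasp(n,y); place(.007); print(bot.read_clock())
near=np.array([.5374,.038]); t=drag([.5972,.0455],near); near[0]-=t
grasp(near,np.radians(7.07)); print(bot.read_clock())
if bot.read_gripper_width()>.5: place(.010)
bot.set_gripper(0); look([.50,-.25,.33],"w_T3"); print(bot.read_clock())
print([(np.round(d["bbox"]).tolist(),round(d["confidence"],2)) for d in bot.search_frame("wrist","scanner")])
```

```text
L,W 0.12061797201932452 0.05584766640722613
[0.4746 0.1444] [0.415  0.1538] -8.950800710580886
w 0.6262403221173624 73.41824914212339
w 0.6200072569897882 [ 0.6838 -0.045  -1.7884]
[ 0.4452 -0.1887  0.0076] [ 0.2424  0.1439 -2.0793]
46.675
hit True [0.5972 0.0456 0.0631] [-1.3443  0.199   5.0809]
[0.4785 0.0456 0.0631] [1.9599 0.1481 7.3506]
w 0.6244374338271259 72.0879864692688
w 0.6232835803594007 [-0.2771 -0.2213 -1.9182]
55.35
[ 0.4453 -0.1887  0.0106] [ 0.7755 -0.4695 -1.3438]
60.85
[([344.0, 19.0, 73.0, 127.0], 0.91), ([57.0, 19.0, 200.0, 202.0], 0.54)]
```

View pics/w_T3.png

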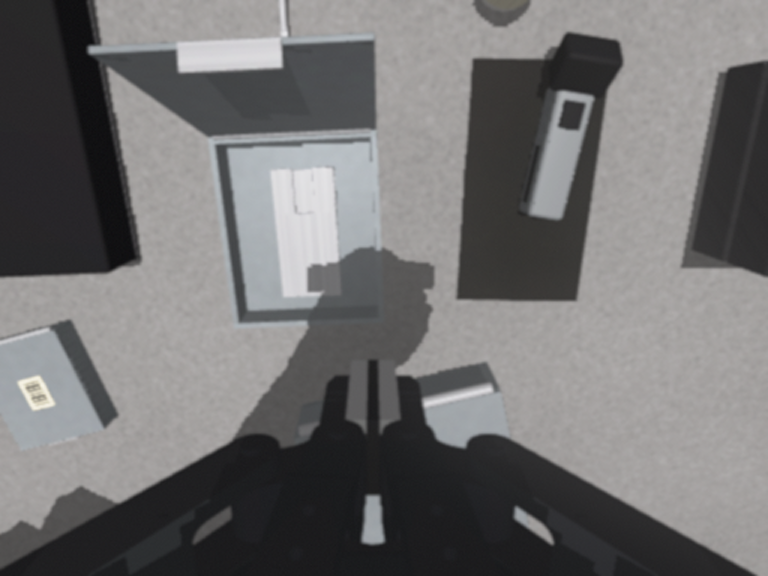

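All three shims are stacked flat in the tin. The scanner has been knocked towards the far end of its mat, with its head now at (585,62). Next I'll shut the lid.

```bash
cat > lid.py <<'E'
from h import *
from scipy.optimize import minimize_scalar
d=np.load("w_T3.npz");K,E=d["K"],d["E"]
u=np.array([np.cos(TY),np.sin(TY),0]);z=np.array([0,0,1.])
H=np.array([*TIN,.040])+.085*u
pt=lambda r,th,n=.004:H+r*(-np.cos(th)*u+np.sin(th)*z)+n*(np.sin(th)*u+np.cos(th)*z)
f=lambda th:abs(w2px(pt(.17,th,.002),K,E)[0,1]-43/1.5)
th0=minimize_scalar(f,bounds=(1.5,2),method="bounded").x; print("theta",th0,w2px(pt(.17,th0),K,E)*1.5,f(th0))
o=.011*u
def tcp(th): return pt(.17,th)+o-.03*z if th>1.57 else pt(.14,th)+o
a=pt(.17,th0)+o+.018*u-.03*z
print(a,tcp(th0))
bot.set_gripper(0); bot.move_pose(a+.10*z,down(TY)); bot.move_linear(a,speed=.15)
for th in np.r_[np.linspace(th0,.15,9),0.03]:
    hit=bot.move_linear(tcp(th),speed=.12,until_force=25); F=bot.read_ft_force(); print(round(th,2),hit,F)
    if hit: break
else:
    print(bot.move_linear(tcp(0)-.004*z,speed=.03,until_force=12),bot.read_position(),bot.read_ft_force())
    bot.move_linear(tcp(0)+.1*z,speed=.2)
    look([.50,-.25,.33],"w_lid")
print(bot.read_clock())
print([(np.round(d["bbox"]).tolist(),round(d["confidence"],2)) for d in bot.search_frame("wrist","scanner")])
E
python3 lid.py
```

```text
theta 1.8059099007207695 [[235.7642  38.7373]] 0.0002488342335702498
[ 0.6481 -0.1813  0.1744] [ 0.6301 -0.1819  0.1744]
1.81 False [ 0.1509  0.4168 -0.1907]
1.6 False [ 0.3964  0.4417 -0.1696]
1.39 False [0.6441 0.2082 0.1027]
1.18 False [-0.0546  0.0316  0.3288]
0.98 False [ 0.1899  0.0194 -0.7643]
0.77 False [ 0.5727 -0.9494  0.6278]
0.56 False [0.3626 0.7391 0.6759]
0.36 False [ 1.1307 -0.8447  0.9691]
0.15 False [-0.2847 -0.975   0.1702]
0.03 False [ 0.2475 -0.1138 -0.8004]
True [ 0.4478 -0.1889  0.0439] [-1.6378  0.607   9.7192]
68.45
[([345.0, 21.0, 71.0, 126.0], 0.94)]
```

View pics/w_lid.png

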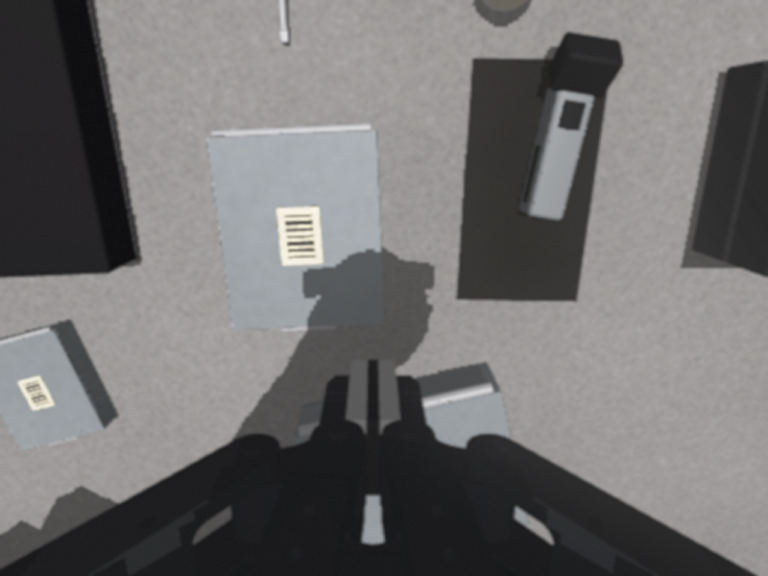

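The lid is shut, with the label centred at (300,236). The scanner lies at about (560,150). I'll look at it from closer.

Run:
```python
from h import *
bot.set_gripper(1)
look([.50,-.405,.24],"w_sc")
d=np.load("w_lid.npz");print("label",px2w([[200,157.3]],.0445,d["K"],d["E"]))
```

```text
label [[ 0.4902 -0.1854  0.0445]]
```

View pics/w_sc.png

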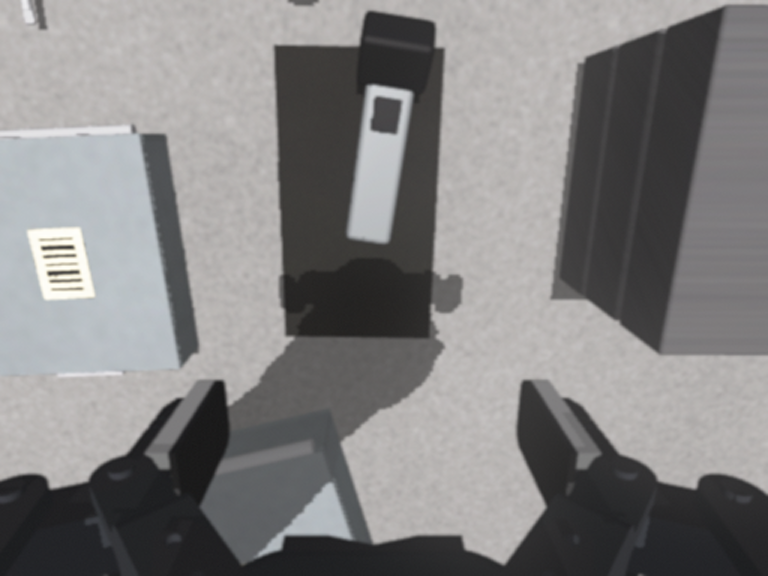

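Run:
```python
from h import *
d=np.load("w_sc.npz");K,E=d["K"],d["E"]
q=lambda l,z:px2w(np.array(l)/1.5,z,K,E)[:,:2]
c=q([(365,85),(413,90),(389,243),(347,237)],.034)
f,n=c[:2].mean(0),c[2:].mean(0);yaw=np.arctan2(*(f-n)[::-1]);u=np.array([np.cos(yaw),np.sin(yaw)])
O=n+.075*u;print(c,"len",np.linalg.norm(f-n),"w",np.linalg.norm(c[2]-c[3]),"yaw",np.degrees(yaw),"O",O)
m=q([(275,45),(444,48),(430,338),(286,335)],.001);print(m,m.mean(0),np.linalg.norm(m-np.roll(m,1,0),axis=1),np.degrees(np.arctan2(*((m[0]+m[1]-m[2]-m[3])[::-1]))))
lab=np.array([.4905,-.186])
for a in(0,30,60):
    v=np.array([np.cos(np.radians(a)),np.sin(np.radians(a))]);o=lab-(.0707+.0606)*v-.01*v
    print(a,o,bot.solve_ik([*o,.095],down(np.radians(a))))
```

```text
[[ 0.6083 -0.3989]
 [ 0.6054 -0.4303]
 [ 0.5032 -0.4158]
 [ 0.5075 -0.3858]] len 0.102409811166315 w 0.030364255138265135 yaw -7.74599154355066 O [ 0.5797 -0.4109]
[[ 0.6371 -0.3355]
 [ 0.6355 -0.4539]
 [ 0.4158 -0.4521]
 [ 0.4183 -0.3324]] [ 0.5267 -0.3935] [0.2188 0.1184 0.2197 0.1198] -0.6446851956322611
0 [ 0.3492 -0.186 ] [-0.6765  0.2083 -0.7622  0.6004  0.      2.4651]
30 [ 0.3681 -0.2566] [-0.7736  0.2948 -0.6373  0.6388  0.      1.8444]
60 [ 0.4198 -0.3084] [-0.7753  0.409  -0.4562  0.7056  0.      1.3191]
```

```bash
cat > sc.py <<'E'
from h import *
yaw=np.radians(-7.75);u=np.array([np.cos(yaw),np.sin(yaw)]);O=np.array([.5797,-.4109]);g=-.010
p=O+g*u
bot.set_gripper(.9,60); bot.move_pose([*p,.12],down(yaw)); bot.move_linear([*p,.003],speed=.1)
bot.set_gripper(0,60); print("w",bot.read_gripper_width(),bot.read_finger_force())
bot.move_linear([*p,.20],speed=.15); print(bot.read_gripper_width(),bot.read_ft_force())
a=np.radians(30);v=np.array([np.cos(a),np.sin(a)]);lab=np.array([.4905,-.186])
o=lab-(.0707+.0606)*v+g*v; z=.0445+.0707-.0234+.003
bot.move_pose([*o,.20],down(a)); bot.move_linear([*o,z],speed=.15); print(bot.read_position(),bot.read_clock())
im,K,E=cam("scene"); save(im,"sc_scan",(60,60,220,170),3.5)
im,K,E=cam("wrist"); save(im,"w_scan",s=1.5)
bot.wait(2.6); print(bot.read_clock(),bot.read_gripper_width())
E
python3 sc.py
```

```text
w 0.3671737698650015 60.61317443847656
0.367129603821165 [-0.2821  0.7567 -2.5609]
[ 0.3688 -0.2573  0.0952] 76.2583
78.9583 0.3622952527471394
```

View pics/w_scan.png

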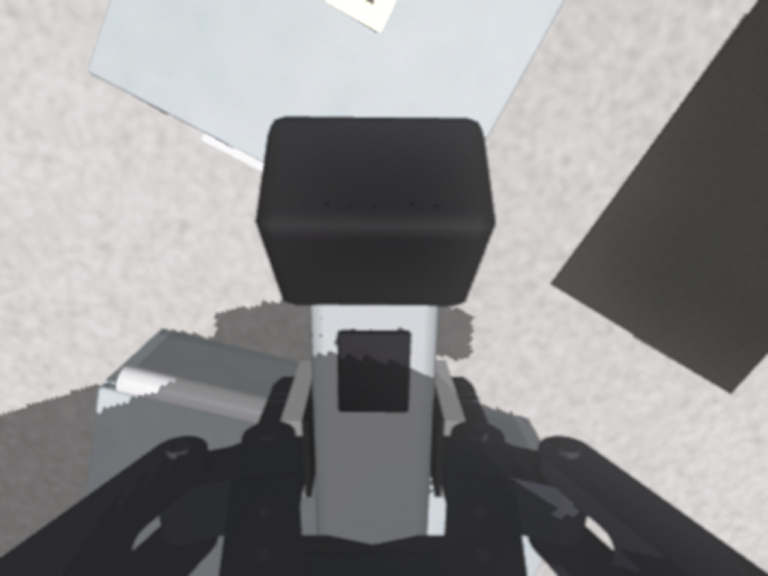

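Run:
```python
from h import *
im,K,E=cam("wrist"); a=np.radians(30);g=-.010
P=bot.read_position(); Rz=R.from_euler('z',a).as_matrix()
o=P-Rz@[g,0,.003]
for s in([.073,.023,.057],[.073,-.023,.057],[.073,.023,.034],[.035,.016,.034],[.035,-.016,.034],[.027,.023,.057]): print(s,w2px(o+Rz@np.array(s),K,E)*1.5)
w=o+Rz@[.0606,0,.0234]; t=w+.1*Rz@[.7071,0,-.7071]; print(w,t, "label",w2px([.4905,-.186,.0445],K,E)*1.5)
```

```text
[0.073, 0.023, 0.057] [[236.6148  93.7666]]
[0.073, -0.023, 0.057] [[513.3186  93.7792]]
[0.073, 0.023, 0.034] [[265.0541 102.1959]]
[0.035, 0.016, 0.034] [[305.5878 276.0866]]
[0.035, -0.016, 0.034] [[442.7908 276.0836]]
[0.027, 0.023, 0.057] [[255.9894 348.1211]]
[ 0.4293 -0.2214  0.1152] [ 0.4905 -0.186   0.0445] label [[373.602  -70.7807]]
```

View pics/sc_scan.png

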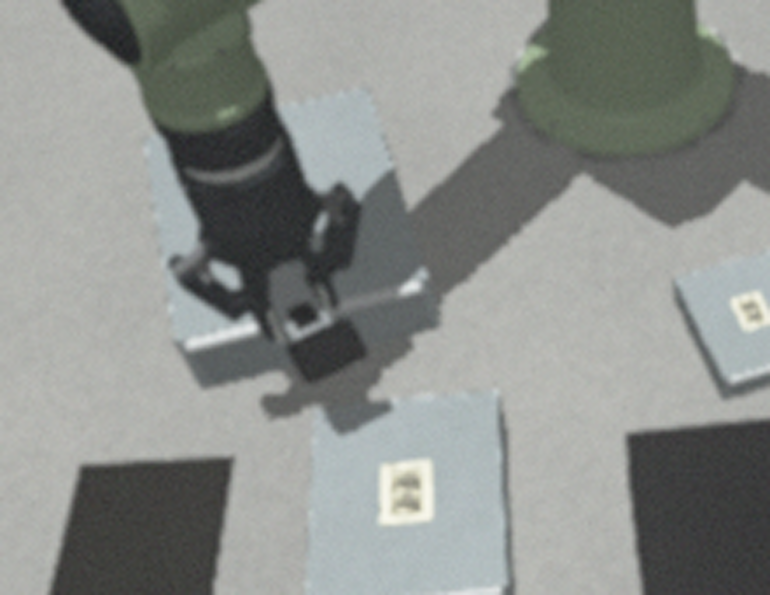

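The aim agrees with the projection: the scanner's centre line passes through the label column, about 373. I'll lay it back on the mat.

Run:
```python
from h import *
p=bot.read_position(); bot.move_linear([p[0],p[1],.20],speed=.15)
a=np.radians(-.65);c=np.array([.5267,-.3935])-.010*np.array([np.cos(a),np.sin(a)])
bot.move_pose([*c,.12],down(a)); bot.move_linear([*c,.015],speed=.1); hit=bot.move_linear([*c,.0035],speed=.02,until_force=6)
print(hit,bot.read_position(),bot.read_ft_force())
bot.set_gripper(.75); bot.wait(.2); bot.move_linear([*c,.14],speed=.12)
look([.50,-.33,.30],"w_end"); print(bot.read_clock())
```

```text
True [ 0.5165 -0.3932  0.0036] [-0.9716  0.1093  5.3841]
85.3917
```

View pics/w_end.png

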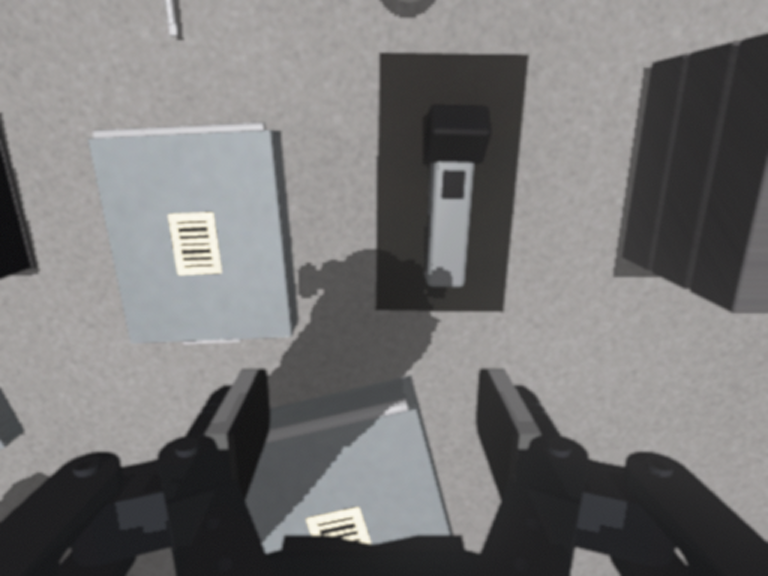

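The scanner lies upright along its mat (near end of the handle at (446,286)) and the lid is shut. I'll check the numbers, then hand in.

Run:
```python
from h import *
d=np.load("w_end.npz");n,f=px2w(np.array([[446,285],[453,162]])/1.5,.034,d["K"],d["E"])[:,:2]
print(n,f); ok=abs(n[0]-.4517)<.008 and abs(n[1]+.3935)<.008
print(ok, bot.close_job() if ok else "")
```

```text
[ 0.4519 -0.3918] [ 0.5537 -0.3928]
the job is handed in; nothing more can be done
True None
```

The job is handed in at about 85 s: all three shims lie flat in the tin, the lid is shut, the scanner was held about 10 cm from the label for over two seconds (aim checked only by geometry), and it is back in the middle of its mat.

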